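Set the spark gap by touch and clicks

ROBOT

A 7-joint arm with a two-finger parallel gripper is mounted at the origin on the work surface. World frame = base frame: x ahead of the robot, y to its left, z up, the work surface at z = 0. Lengths are in m, angles in rad, forces in N, time in s.
With the tool pointing down it reaches from about 0.4 to 0.85 m from the base axis. Payload 6.9 kg.
Tool frame: the origin (TCP) lies on the centre line of the jaws, within the pads' length; the fingertips stand 19 mm ahead of it and the grasp point (between the pads) is the TCP (r.finger_overhang is the distance from the TCP to the fingertips, in m); z points along the fingers, y is the direction in which the jaws open and shut (so a half turn about z gives the same grasp; the last joint's range is limited). The gripper opens to 85 mm and grips with 20 to 120 N. Pads are 22 mm wide; open, the fingers measure 114 mm over their backs; the gripper's body (76 mm by 85 mm) begins 54 mm behind the grasp point. The pads swing forward as they close: fully open they stand 13 mm farther back than shut.
Start: joints at [-1.143, 0.507, -0.238, 1.5, 0.126, 1.149, -0.155], TCP at [0.198, 0.593, 0.211] pointing down, gripper open.
Joint ranges: [-3.08, 3.08], [-0.24, 2.05], [-1.43, 1.35], [0, 2.5], [-1.52, 4.66], [0.17, 1.96], [-2.89, 2.89]. Speed limits (rad/s): [2.39, 2.39, 3.14, 3.14, 3.14, 3.14, 3.14].

INTERFACE

Orientations are given as a unit quaternion [x, y, z, w].
In Python, from plant import r, eyes, workorder gives the robot as it stands.
- The arm moves only by the tool move_arm, never from a script. Its argument "motion" is a list that holds one entry, the list of rows, each a list of 6 numbers: the shift along the tool's x, y, z in cm, then the turn, a rotation vector about the tool's x, y, z in degrees. In form: [[[tx, ty, tz, ax, ay, az], ...]]. A call has 1 to 12 rows; each row shifts and turns the commanded pose from where the row before left it, along the tool's axes as they then stand; what a row does not reach is not made up. A row lasts 1/12 s, in which the tool goes at most 41.7 mm and 7.16 degrees, less where a joint would pass 70% of its speed; a pose out of reach is approached as far as the arm can. A call with a gripper value outside its range is refused whole. "gripper" is the gripper command: -1 is fully open, 1 is shut, values between are in proportion, set as the call begins (left out, the last holds). The fingers move at their own pace and stop on an object; "force" is the grip in N (left out, the last holds). Time passes only in rows, so rows that do not move let the fingers close. It gives the time, the measured TCP pose, the force and the opening at its end, in the units of the state.
- r.state(): the state, without advancing time (a new reading comes with each control period).
- eyes.capture(name): name is "scene" or "side" or "wrist"; returns the picture (400x640x3 uint8, red, green, blue); there is no depth.
- eyes.calibration(name): a dict with "intrinsics" (3x3 intrinsics, pixels), "k1" (the pictures are not rectified: a ray, as slopes to the right and down, at radius r is drawn at 1 + k1 r^2 times it, then the intrinsics apply), "rvec" (rotation vector, rad) and "tvec" (3), from world to camera coordinates, as OpenCV has them; the wrist camera has in their place "tool_from_camera" (4x4, takes a point from camera to tool coordinates, whose origin is the TCP and whose axes are the flange's). Camera axes: x right, y down, z forward; pixel columns grow to the right and rows downward; lengths in m; the calibration is good to about 2 mm. A picture is of the moment at which its call begins: read the wrist's pose just before it. calibration takes no time and is no camera call.
- workorder.hand_in(): hands the job in, once; it reports no verdict.
The state is a dict: "time": time; "qpos": joint angles; "qd": joint speeds; "joint_torque": joint torques, N m; "ee_pos": TCP position; "ee_rot": TCP orientation; "ft_force": force on the tool from outside, world axes, zero at the start; "ft_torque": the same for the moment, N m; "opening": opening from 0.0 (shut) to 1.0 (fully open).
Only numpy, scipy, OpenCV 4.12 (cv2) and the standard library are available. Lean on these libraries where they do the work, as an engineer would, in place of code of your own. Each camera call takes 0.05 s, during which the arm holds its last target. There are 200 camera calls.

TASK

Set the spark gap on the gap stand: turn the hexagonal ring on top clockwise until you feel the brass rod touch the stud below it, gently and without forcing it, then back the ring off three clicks (a quarter turn) and let go. Leave everything else on the bench as it is.

Things in the scene. Friction and masses are not known exactly. Their poses are not given: they have to be found in the camera images.
- ring_center (a point): Centre (half-way up, on the vertical axis) of the hexagonal steel adjusting ring on top of the gap stand: 46 mm across flats, 24 mm tall, dark pointer bar on top. Grip two opposite flats from above; the point turns with the ring and its x axis is normal to a flat (others every 60 degrees). Keeps its height. Below: a white neck 32 mm across, then the stand's arm, 40 mm under this point; nothing on the stand is higher.
- ring (a joint): Ring turn, rad: 0 at start, grows clockwise seen from above, lowering the rod. Clicks are felt every 30 degrees (let go, it settles near a multiple of 0.52); turning through them takes up to 0.06 N m. The rod meets the stud somewhere from 0.8 to 2.6, different each time; from there resistance climbs by about 2 N m per rad. Over 0.28 N m in all is forcing it.
- rod: Brass electrode rod, 9 mm thick, upright under the stand's arm on the ring's axis; moves up and down without turning, 10 mm per turn of the ring (0.83 mm per click). Origin: centre of its lower end face, 103 mm below the ring's centre at the start.
- stud: Fixed brass stud, 11 mm thick, upright on the stand's base below the rod. The origin is the centre of its upper face; z up. At the start the gap between rod and stud is between 1.3 and 4.1 mm; measured positions are too coarse to tell the touch from it.
- stand: The gap stand, fixed to the table: steel base 150 x 90 x 12 mm, aluminium column and arm reaching over the stud; 157 mm tall to the top of the ring. Origin on the table under the ring's axis; x points from there to the column (base reaches 95 mm that way, 55 mm the other), z up.
- driver: Bystander: screwdriver lying beside the stand. Not to be disturbed.
- spare: Bystander: spare brass electrode, 24 mm foot, 44 mm tall, standing beside the stand. Not to be disturbed.
- block: Bystander: brass block 50 x 32 x 24 mm lying beside the stand. Not to be disturbed.
- tube: Bystander: black counter tube 44 mm across and 240 mm long on two feet, beyond the stand. Not to be disturbed.
- spanner: Bystander: spanner lying beyond the stand. Not to be disturbed.
- can: Bystander: steel can 66 mm across and 110 mm tall, to the left. Not to be disturbed.
- tray: Bystander: grey parts tray 110 x 160 x 30 mm, to the right. Not to be disturbed.

How it is judged:
On the way:
1. the ring is turned down until the rod touches the stud (contact force between rod and stud above 1.5 N), for 0.1 s.
At the end, for the whole second after the job is handed in: The rod stands clear of the stud by three clicks, give or take not quite one click (a gap of 1.5 to 3.25 mm; three clicks are 2.5 mm), and the ring is released and still (z of rod in the frame of stud between 0.0015 and 0.00325 m and velocity of joint ring between -0.05 and 0.05 rad/s and contact force between the fingers and anything else below 0.1 N); the robot touches nothing.
It fails at once if the ring is forced: more than about 0.28 N m (contact force between rod and stud above 9 N).
It fails at once if a bystander is moved by more than 20 mm (distance of any of driver, spare, block, tube, spanner, can, tray from where it was at the start of the episode above 0.02 m).
It also fails if it takes over 72 s, if anything falls off the work surface, if the arm or the gripper's body presses on something with over 40 N, if the wrist force passes 120 N, or if a joint passes its speed limit or range.

## Working session

There is one attempt and no reset: what is moved stays moved. The work goes in short steps, Python scripts to look and compute and a tool call to move; the robot and the scene stay as the last step left them, time stands still between calls to the robot, and variables do not carry over. Pictures are saved under pics/ and viewed, about 8 in all and at most 12, crops included, and the job is handed in when it is done.

Besides the shell and the picture viewer there is one more tool, called after "Request:" as name([rows], argument=value, ...), one row to a line, values as JSON. move_arm: Moves the arm, as the interface text tells. Its arguments: {"type":"object","properties":{"motion":{"type":"array","items":{"type":"array","items":{"type":"array","items":{"type":"number"}}}},"gripper":{"type":"number"},"force":{"type":"number"}},"required":["motion"]}

```bash
mkdir -p pics; ls
python3 - <<'E'
from plant import r,eyes
import cv2
s=r.state();print(s)
for n in("scene","side"):
    print(eyes.calibration(n)); cv2.imwrite(f"pics/{n}0.png",eyes.capture(n)[:,:,::-1])
print(eyes.calibration("wrist"))
E
```

```text
pics
{'time': 0.0, 'qpos': array([-1.14250151,  0.50829061, -0.23753648,  1.5011467 ,  0.1257023 ,
        1.14888442, -0.15477693]), 'qd': array([-0.00130504, -0.00038025, -0.00010053, -0.00063062,  0.0010459 ,
        0.00066242, -0.00151015]), 'joint_torque': array([ 1.39577296e-03, -6.20615172e+01, -2.18570195e+00, -2.49649930e+01,
        1.28507952e-02,  1.22997025e-02, -1.02649375e-05]), 'ee_pos': array([0.19815892, 0.59218523, 0.20985465]), 'ee_rot': array([ 1.60671335e-01,  9.87007582e-01, -8.60756013e-04, -1.22860217e-04]), 'ft_force': array([-0.47222972,  0.06820442,  0.46181862]), 'ft_torque': array([0.00269692, 0.07342215, 0.01234505]), 'opening': 0.9983579649510391}
{'intrinsics': array([[381.08703181,   0.        , 320.97593597],
       [  0.        , 381.08703181, 199.30700757],
       [  0.        ,   0.        ,   1.        ]]), 'k1': -0.0782362520718623, 'rvec': array([ 1.8345248 ,  1.8041215 , -0.62635807]), 'tvec': array([-0.01528222, -0.37452074,  1.51528792])}
{'intrinsics': array([[410.29647968,   0.        , 326.46269806],
       [  0.        , 410.29647968, 199.13154485],
       [  0.        ,   0.        ,   1.        ]]), 'k1': 0.02758152571824555, 'rvec': array([ 2.01109628, -0.65010799,  0.35954745]), 'tvec': array([-0.46500056,  0.28644778,  1.08930856])}
{'intrinsics': array([[358.24649902,   0.        , 315.8647369 ],
       [  0.        , 358.24649902, 199.63800446],
       [  0.        ,   0.        ,   1.        ]]), 'k1': 0.027851677206765745, 'tool_from_camera': array([[-3.28028474e-04, -9.50474668e-01, -3.10801864e-01,
         8.05863743e-02],
       [ 9.99999945e-01, -3.27484304e-04, -5.39344295e-05,
        -3.80561861e-04],
       [-5.05194229e-05, -3.10801864e-01,  9.50474723e-01,
        -1.63389448e-01],
       [ 0.00000000e+00,  0.00000000e+00,  0.00000000e+00,
         1.00000000e+00]])}
```

View pics/scene0.png

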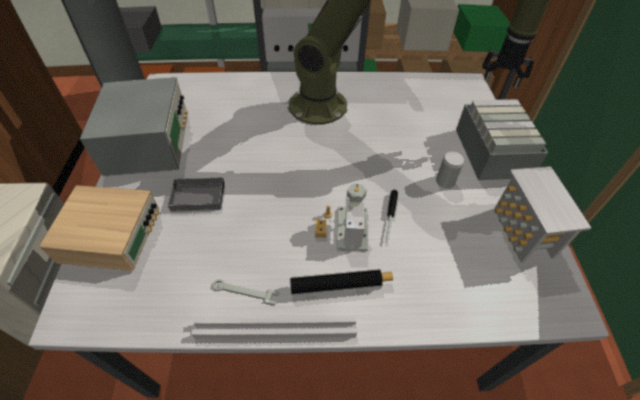

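View pics/side0.png

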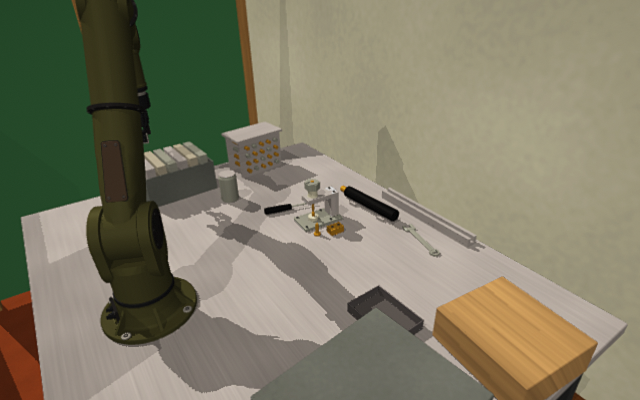

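The ring shows at about (357,191) in the scene view and (312,185) in the side view. The column is at about (355,225) in the scene view, on the far side from the robot. I'll triangulate the ring.

```bash
cat > h.py <<'E'
import numpy as np, cv2
from plant import r,eyes
from scipy.spatial.transform import Rotation as R
def ray(n,u,v,s=None):
    c=eyes.calibration(n);K=c["intrinsics"]
    x=np.array([(u-K[0,2])/K[0,0],(v-K[1,2])/K[1,1]]);d=x.copy()
    for _ in range(20): d=x/(1+c["k1"]*(d@d))
    d=np.append(d,1)
    if n=="wrist":
        T=c["tool_from_camera"];Q=R.from_quat(s["ee_rot"]).as_matrix()
        return s["ee_pos"]+Q@T[:3,3],Q@T[:3,:3]@d
    M=cv2.Rodrigues(c["rvec"])[0]
    return -M.T@c["tvec"],M.T@d
def plane(n,u,v,z,s=None):
    o,d=ray(n,u,v,s);return o+d*(z-o[2])/d[2]
def tri(*rs):
    A=0;b=0
    for o,d in rs:
        d=d/np.linalg.norm(d);P=np.eye(3)-np.outer(d,d);A=A+P;b=b+P@o
    return np.linalg.solve(A,b)
E
python3 - <<'E'
from h import *
print(tri(ray("scene",357,191),ray("side",312,185)),plane("scene",357,188,.157),plane("side",312,182,.157),plane("scene",355,223,.13))
s=r.state();print(R.from_quat(s["ee_rot"]).as_matrix().round(3))
for n,b in(("scene",(320,170,100,90)),("side",(255,160,100,90))):
    p=eyes.capture(n)[b[1]:b[1]+b[3],b[0]:b[0]+b[2],::-1];cv2.imwrite(f"pics/{n}c.png",cv2.resize(p,None,fx=6,fy=6,interpolation=2))
a=[cv2.imread(f"pics/{n}c.png") for n in("scene","side")]
cv2.imwrite("pics/crop.png",cv2.resize(np.hstack(a),(800,360)))
E
```

```text
[0.57726418 0.09598346 0.14541246] [0.57201893 0.09844872 0.157     ] [0.57701233 0.08835001 0.157     ] [0.669354   0.08764568 0.13      ]
[[-0.948  0.317 -0.   ]
 [ 0.317  0.948 -0.002]
 [-0.    -0.002 -1.   ]]
```

View pics/crop.png

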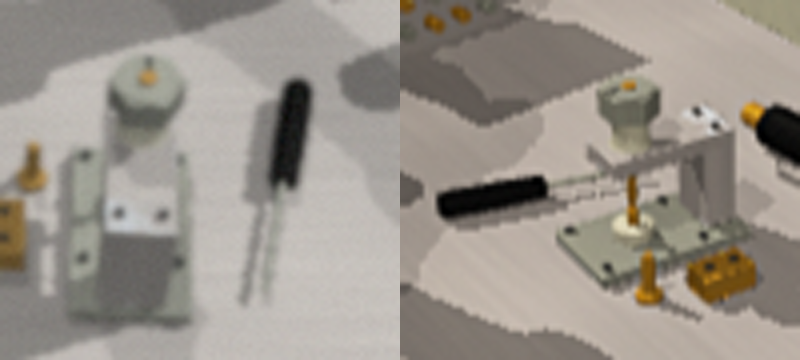

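The crops show the ring clear on top with the brass rod tip at its centre. The arm and column run along +x, and the driver, spare and block stand low beside it. The ring is at about (0.576, 0.095, 0.145), so I'll go above it.

Request:
move_arm([
  [[-3.2, -2.2, -0.4, 0, 0, 0], [-3.2, -2.2, -0.4, 0, 0, 0], [-3.2, -2.2, -0.4, 0, 0, 0], [-3.2, -2.2, -0.4, 0, 0, 0], [-3.2, -2.2, -0.4, 0, 0, 0], [-3.2, -2.2, -0.4, 0, 0, 0], [-3.2, -2.2, -0.4, 0, 0, 0], [-3.2, -2.2, -0.4, 0, 0, 0], [-3.2, -2.2, -0.4, 0, 0, 0], [-3.2, -2.2, -0.4, 0, 0, 0], [-3.2, -2.2, -0.4, 0, 0, 0], [-3.2, -2.2, -0.4, 0, 0, 0]],
], gripper=-1)

```text
time: 1.2
ee_pos: [0.4794, 0.2187, 0.259]
ee_rot: [0.161, 0.987, 0.0, 0.0]
ft_force: [1.4, 1.7, 0.0]
opening: 0.999
```

Run:
```python
from h import *
s=r.state();print(s["qpos"].round(3),s["ee_pos"],s["time"]);Q=R.from_quat(s["ee_rot"]).as_matrix();print(Q.round(3))
print(Q.T@(np.array([.576,.095,.26])-s["ee_pos"])*100)
```

```text
[-0.384  0.313 -0.125  1.676  0.042  1.155  0.728] [0.47942619 0.21873851 0.25897405] 1.2
[[-0.948  0.317  0.   ]
 [ 0.317  0.948  0.   ]
 [-0.     0.    -1.   ]]
[-13.08307243  -8.67240366  -0.10173108]
```

Request:
move_arm([
  [[-3.3, -2.15, 0, 0, 0, 0], [-3.3, -2.15, 0, 0, 0, 0], [-3.3, -2.15, 0, 0, 0, 0], [-3.2, -2.2, 0, 0, 0, 0], [0, 0, 0, 0, 0, -7], [0, 0, 0, 0, 0, -7], [0, 0, 0, 0, 0, -7], [0, 0, 0, 0, 0, -7], [0, 0, 0, 0, 0, -7], [0, 0, 0, 0, 0, -7], [0, 0, 0, 0, 0, -7], [0, 0, 0, 0, 0, -7]],
])

```text
time: 2.2
ee_pos: [0.5754, 0.0969, 0.2585]
ee_rot: [-0.324, 0.946, 0.0, -0.0]
ft_force: [0.7, -0.2, 0.2]
opening: 1.0
```

Request:
move_arm([
  [[0, 0, 0, 0, 0, -7], [0, 0, 0, 0, 0, -7], [0, 0, 0, 0, 0, -7], [0, 0, 0, 0, 0, -7], [0, 0, 0, 0, 0, -7], [0, 0, 0, 0, 0, -7], [0, 0, 0, 0, 0, -7], [0, 0, 0, 0, 0, 0], [0, 0, 0, 0, 0, 0]],
])

```text
time: 2.95
ee_pos: [0.5754, 0.0967, 0.2585]
ee_rot: [-0.684, 0.73, 0.0, -0.0]
ft_force: [-0.5, 0.3, 0.2]
opening: 1.003
```

Run:
```python
from h import *
s=r.state();print(s["qpos"].round(3),s["ee_pos"],s["time"],s["ft_torque"]);Q=R.from_quat(s["ee_rot"]).as_matrix();print(Q.round(3))
cv2.imwrite("pics/w0.png",eyes.capture("wrist")[:,:,::-1])
```

```text
[ 0.118  0.434 -0.508  1.531  0.218  1.234  2.653] [0.57542467 0.09672415 0.25846862] 2.95 [-0.00890099 -0.02481257  0.00408209]
[[-0.065 -0.998 -0.   ]
 [-0.998  0.065  0.   ]
 [-0.     0.    -1.   ]]
```

View pics/w0.png

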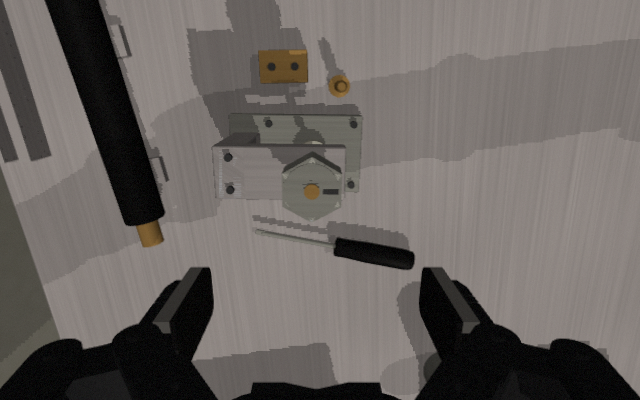

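The ring is at about (312,191), its flats at columns ~282 and ~343, nearly normal to the tool's y axis. I'll measure its centre and edge angle.

Run:
```python
from h import *
s=r.state();im=cv2.imread("pics/w0.png");Q=R.from_quat(s["ee_rot"]).as_matrix()
h=cv2.cvtColor(im,cv2.COLOR_BGR2HSV);m=cv2.inRange(h,(8,110,60),(30,255,255));m[:175]=0;m[205:]=0;m[:,:290]=0;m[:,340:]=0
v,u=np.nonzero(m);print(u.mean(),v.mean(),len(u))
p=plane("wrist",u.mean(),v.mean(),.158,s);print("centre",p,"tool cm",Q.T@(p-s["ee_pos"])*100)
c=cv2.resize(im[140:235,255:370],None,fx=6,fy=6,interpolation=2);cv2.imwrite("pics/w0c.png",c)
g=cv2.cvtColor(im,cv2.COLOR_BGR2GRAY)
L=cv2.createLineSegmentDetector().detect(g[140:235,255:370])[0][:,0]+[255,140,255,140]
for l in L:
    if np.hypot(l[2]-l[0],l[3]-l[1])<14: continue
    a,b=[Q.T@(plane("wrist",*q,.157,s)-p)*1000 for q in(l[:2],l[2:])]
    t=b-a;n=np.array([t[1],-t[0]])/np.hypot(*t[:2]);print(l.round(),"normal az deg mod60 from tool y",((np.degrees(np.arctan2(n[1],n[0]))-90+30)%60-30).round(1),"dist",(n@a[:2]).round(1))
```

```text
311.2568306010929 191.24043715846994 183
centre [0.57804545 0.09617647 0.158     ] tool cm [ 0.04002369 -0.26697461 10.05408829]
[294. 143. 321. 144.] normal az deg mod60 from tool y -28.4 dist 36.5
[313. 151. 340. 167.] normal az deg mod60 from tool y 0.9 dist 27.3
[341. 174. 311. 156.] normal az deg mod60 from tool y 0.9 dist -23.4
[310. 157. 284. 171.] normal az deg mod60 from tool y 0.9 dist -23.4
[256. 227. 285. 234.] normal az deg mod60 from tool y -17.0 dist -39.6
[262. 143. 292. 143.] normal az deg mod60 from tool y -28.4 dist 36.2
[344. 148. 327. 147.] normal az deg mod60 from tool y -28.4 dist -33.9
[326. 146. 266. 147.] normal az deg mod60 from tool y 29.7 dist -34.3
[285. 226. 269. 224.] normal az deg mod60 from tool y -21.6 dist 31.8
[317. 232. 302. 230.] normal az deg mod60 from tool y -24.3 dist 33.5
[323. 144. 343. 144.] normal az deg mod60 from tool y -29.9 dist 36.4
[288. 164. 311. 151.] normal az deg mod60 from tool y 0.7 dist 27.1
[308. 221. 283. 207.] normal az deg mod60 from tool y 0.4 dist 22.6
[339. 208. 314. 221.] normal az deg mod60 from tool y 1.0 dist 22.6
[344. 171. 344. 151.] normal az deg mod60 from tool y -1.5 dist -25.2
[281. 207. 281. 178.] normal az deg mod60 from tool y 1.3 dist 23.1
[270. 234. 256. 230.] normal az deg mod60 from tool y -15.8 dist 42.9
[361. 141. 360. 167.] normal az deg mod60 from tool y 0.5 dist 36.8
```

View pics/w0c.png

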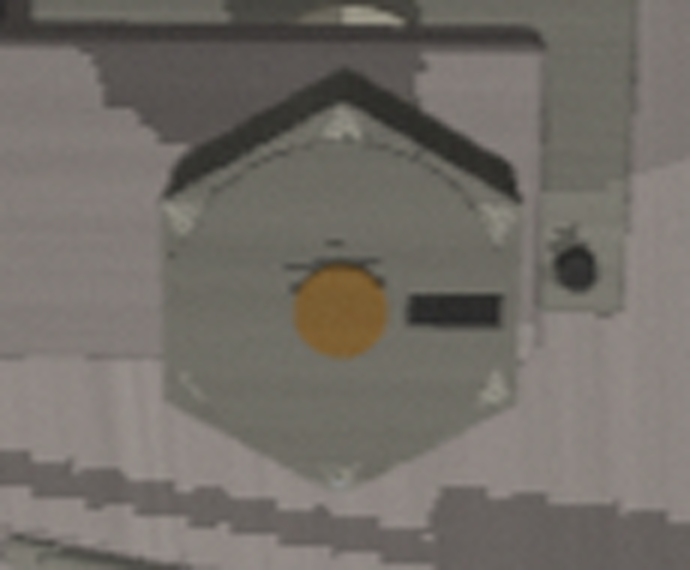

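The hexagon is clean and the tool needs only y −0.27 cm and +0.8°. Next I centre, descend, and close gently.

Request:
move_arm([
  [[0.04, -0.27, 0, 0, 0, 0.8], [0, 0, 2.8, 0, 0, 0], [0, 0, 2.8, 0, 0, 0], [0, 0, 2.8, 0, 0, 0], [0, 0, 2.0, 0, 0, 0], [0, 0, 0.8, 0, 0, 0], [0, 0, 0, 0, 0, 0], [0, 0, 0, 0, 0, 0]],
])

```text
time: 3.67
ee_pos: [0.5786, 0.0966, 0.1473]
ee_rot: [-0.68, 0.733, -0.0, 0.0]
ft_force: [0.5, -1.1, -0.3]
opening: 0.997
```

```bash
cat > st.py <<'E'
from h import *
s=r.state();Q=R.from_quat(s["ee_rot"]).as_matrix()
print("t",s["time"],"pos",s["ee_pos"].round(4),"yaw cw",np.degrees(np.arctan2(-Q[1,1],Q[0,1])).round(2),"F tool",(Q.T@s["ft_force"]).round(2),"T tool",(Q.T@s["ft_torque"]).round(3),"q7",s["qpos"][6].round(3),"tau7",s["joint_torque"][6].round(4),"open",s["opening"].round(3))
E
python3 st.py
```

```text
Traceback (most recent call last):
  File "st.py", line 3, in <module>
    print("t",s["time"],"pos",s["ee_pos"].round(4),"yaw cw",np.degrees(np.arctan2(-Q[1,1],Q[0,1])).round(2),"F tool",(Q.T@s["ft_force"]).round(2),"T tool",(Q.T@s["ft_torque"]).round(3),"q7",s["qpos"][6].round(3),"tau7",s["joint_torque"][6].round(4),"open",s["opening"].round(3))
                                                                                                                                                                                                                                                                ^^^^^^^^^^^^^^^^^^
AttributeError: 'float' object has no attribute 'round'
```

Request:
move_arm([
  [[0, 0, 0, 0, 0, 0], [0, 0, 0, 0, 0, 0], [0, 0, 0, 0, 0, 0], [0, 0, 0, 0, 0, 0], [0, 0, 0, 0, 0, 0], [0, 0, 0, 0, 0, 0], [0, 0, 0, 0, 0, 0], [0, 0, 0, 0, 0, 0], [0, 0, 0, 0, 0, 0], [0, 0, 0, 0, 0, 0]],
], gripper=1, force=30)

```text
time: 4.5
ee_pos: [0.5781, 0.0964, 0.1466]
ee_rot: [-0.68, 0.733, 0.0, -0.0]
ft_force: [-0.3, 0.5, -1.0]
opening: -0.001
```

```bash
python3 st.py; python3 -c "
from h import *
cv2.imwrite('pics/w1.png',eyes.capture('wrist')[:,:,::-1])"
```

```text
Traceback (most recent call last):
  File "st.py", line 3, in <module>
    print("t",s["time"],"pos",s["ee_pos"].round(4),"yaw cw",np.degrees(np.arctan2(-Q[1,1],Q[0,1])).round(2),"F tool",(Q.T@s["ft_force"]).round(2),"T tool",(Q.T@s["ft_torque"]).round(3),"q7",s["qpos"][6].round(3),"tau7",s["joint_torque"][6].round(4),"open",s["opening"].round(3))
                                                                                                                                                                                                                                                                ^^^^^^^^^^^^^^^^^^
AttributeError: 'float' object has no attribute 'round'
```

View pics/w1.png

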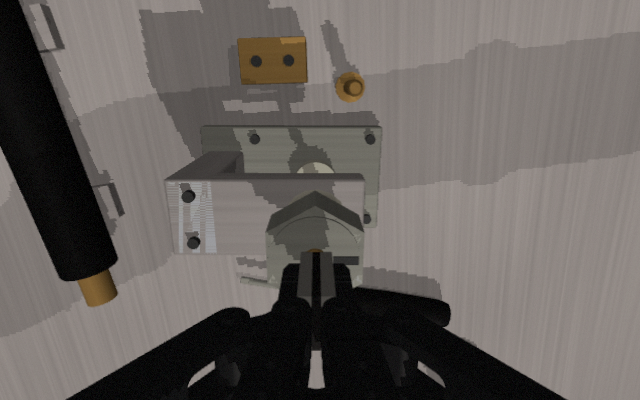

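The gripper shut on nothing. In the picture the tips, at about (316,253), sit in front of the ring's top instead of straddling it. I'll check the height from the side and the overhang value.

```bash
sed -i 's/s\["opening"\].round(3)/round(float(s["opening"]),3)/' st.py; python3 st.py
python3 - <<'E'
from h import *
print(r.finger_overhang,[a for a in dir(r) if a[0]!="_"])
a=[]
for n,b in(("scene",(310,150,100,90)),("side",(265,120,100,90))):
    a.append(cv2.resize(eyes.capture(n)[b[1]:b[1]+b[3],b[0]:b[0]+b[2],::-1],(400,360),interpolation=2))
cv2.imwrite("pics/c2.png",np.hstack(a))
c=eyes.calibration("side")
for z in(.128,.147,.157,.17): 
  X=(cv2.Rodrigues(c["rvec"])[0]@[.578,.096,z]+c["tvec"]);print(z,(c["intrinsics"]@(X/X[2]))[:2])
E
```

```text
t 4.55 pos [0.5781 0.0963 0.1467] yaw cw -175.7 F tool [ 0.1  -0.14  0.01] T tool [-0.05   0.006  0.014] q7 2.585 tau7 -0.0001 open 0.003
0.019 ['Unreachable', 'finger_overhang', 'state']
0.128 [311.24126042 188.72277644]
0.147 [311.06697114 183.72554692]
0.157 [310.97426882 181.06758209]
0.17 [310.85273911 177.5830774 ]
```

View pics/c2.png

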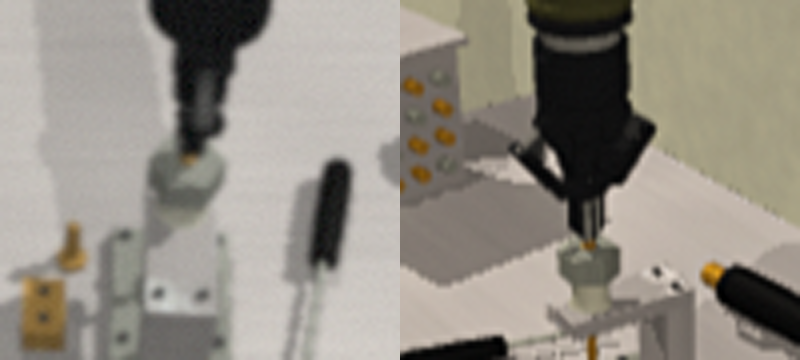

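Both views put the shut tips just above the ring top, around z≈0.16. That is 30–40 mm higher than the stated overhang implies. I'll trust the images: open, then descend another 3.5 cm with a force check before closing.

Request:
move_arm([
  [[0, 0, 0, 0, 0, 0], [0, 0, 0, 0, 0, 0], [0, 0, 0, 0, 0, 0], [0, 0, 0, 0, 0, 0], [0, 0, 0, 0, 0, 0], [0, 0, 0, 0, 0, 0], [0, 0, 0, 0, 0, 0], [0, 0, 0, 0, 0, 0]],
], gripper=-1)

```text
time: 5.32
ee_pos: [0.5781, 0.0964, 0.1467]
ee_rot: [-0.68, 0.733, -0.0, -0.0]
ft_force: [-0.3, 0.1, 0.3]
opening: 0.997
```

Request:
move_arm([
  [[0, 0, 0.5, 0, 0, 0], [0, 0, 0.5, 0, 0, 0], [0, 0, 0.5, 0, 0, 0], [0, 0, 0.5, 0, 0, 0], [0, 0, 0.5, 0, 0, 0], [0, 0, 0.5, 0, 0, 0], [0, 0, 0.5, 0, 0, 0], [0, 0, 0, 0, 0, 0], [0, 0, 0, 0, 0, 0]],
])

```text
time: 6.07
ee_pos: [0.5779, 0.0963, 0.1113]
ee_rot: [-0.68, 0.733, 0.0, -0.0]
ft_force: [0.2, -0.7, -0.5]
opening: 1.001
```

```bash
python3 st.py
python3 - <<'E'
from h import *
b=(265,120,100,90)
a=cv2.resize(eyes.capture("side")[b[1]:b[1]+b[3],b[0]:b[0]+b[2],::-1],(400,360),interpolation=2)
w=cv2.resize(eyes.capture("wrist")[:,:,::-1],(400,250));w=cv2.copyMakeBorder(w,0,110,0,0,0)
cv2.imwrite("pics/c3.png",np.hstack([a,w]))
E
```

```text
t 6.0667 pos [0.5779 0.0963 0.1113] yaw cw -175.71 F tool [ 0.68 -0.27  0.55] T tool [ 0.005  0.003 -0.023] q7 2.562 tau7 -0.0217 open 1.001
```

View pics/c3.png

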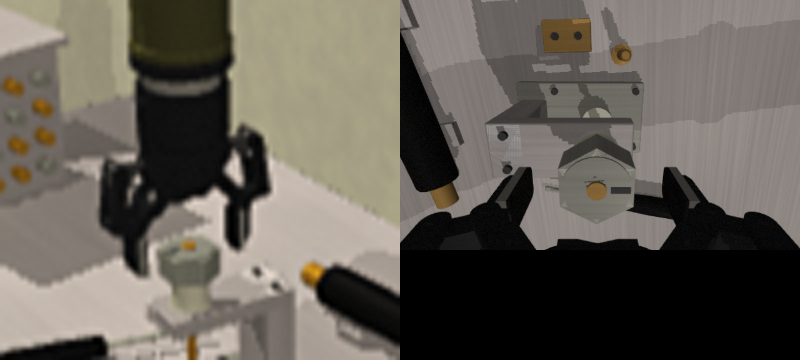

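The fingers now straddle the ring with the tips at about mid-height. The ring sits centred between them: fingers at 528 and 665, brass at 596. I'll go down 0.5 cm more and close.

Request:
move_arm([
  [[0, 0, 0.25, 0, 0, 0], [0, 0, 0.25, 0, 0, 0], [0, 0, 0, 0, 0, 0]],
])

```text
time: 6.42
ee_pos: [0.5779, 0.0962, 0.1063]
ee_rot: [-0.68, 0.733, 0.0, -0.0]
ft_force: [0.3, -0.5, -0.4]
opening: 1.002
```

Request:
move_arm([
  [[0, 0, 0, 0, 0, 0], [0, 0, 0, 0, 0, 0], [0, 0, 0, 0, 0, 0], [0, 0, 0, 0, 0, 0], [0, 0, 0, 0, 0, 0], [0, 0, 0, 0, 0, 0], [0, 0, 0, 0, 0, 0], [0, 0, 0, 0, 0, 0], [0, 0, 0, 0, 0, 0]],
], gripper=1, force=30)

```text
time: 7.17
ee_pos: [0.5789, 0.0964, 0.1071]
ee_rot: [-0.68, 0.733, -0.0, 0.001]
ft_force: [3.4, -0.3, 2.4]
opening: 0.53
```

```bash
python3 st.py
```

```text
t 7.1667 pos [0.5789 0.0964 0.1071] yaw cw -175.7 F tool [ 0.02 -3.39 -2.41] T tool [ 0.736  0.031 -0.052] q7 2.559 tau7 -0.0093 open 0.53
```

Gripped: opening 0.53 is about 45 mm. I'll relieve the side force, take a torque baseline, then turn 40° clockwise, since touch can't come before 46°.

Request:
move_arm([
  [[0, -0.08, 0, 0, 0, 0], [0, 0, 0, 0, 0, 0], [0, 0, 0, 0, 0, 0]],
])

```text
time: 7.42
ee_pos: [0.5789, 0.0964, 0.1071]
ee_rot: [-0.68, 0.733, -0.0, -0.0]
ft_force: [2.0, -1.0, 6.2]
opening: 0.532
```

```bash
python3 st.py
```

```text
t 7.4167 pos [0.5789 0.0964 0.1071] yaw cw -175.71 F tool [ 0.8  -2.06 -6.18] T tool [ 0.267  0.086 -0.002] q7 2.559 tau7 0.0119 open 0.532
```

Request:
move_arm([
  [[0, 0, 0, 0, 0, 3], [0, 0, 0, 0, 0, 3], [0, 0, 0, 0, 0, 3], [0, 0, 0, 0, 0, 3], [0, 0, 0, 0, 0, 3], [0, 0, 0, 0, 0, 0], [0, 0, 0, 0, 0, 0]],
])

```text
time: 8.0
ee_pos: [0.579, 0.0963, 0.107]
ee_rot: [-0.579, 0.815, -0.0, 0.0]
ft_force: [1.1, -1.3, 5.2]
opening: 0.532
```

```bash
python3 st.py
```

```text
t 8.0 pos [0.579  0.0963 0.107 ] yaw cw -160.78 F tool [ 0.9  -1.44 -5.17] T tool [0.247 0.031 0.019] q7 2.347 tau7 -0.1921 open 0.532
```

Request:
move_arm([
  [[0, 0, 0, 0, 0, 2.5], [0, 0, 0, 0, 0, 2.5], [0, 0, 0, 0, 0, 2.5], [0, 0, 0, 0, 0, 0], [0, 0, 0, 0, 0, 0]],
])

```text
time: 8.42
ee_pos: [0.5791, 0.0963, 0.1071]
ee_rot: [-0.525, 0.851, -0.0, 0.0]
ft_force: [1.3, 0.1, 6.4]
opening: 0.535
```

```bash
python3 st.py
```

```text
t 8.4167 pos [0.5791 0.0963 0.1071] yaw cw -153.29 F tool [-0.65 -1.16 -6.44] T tool [ 0.312  0.052 -0.008] q7 2.24 tau7 -0.0966 open 0.535
```

Request:
move_arm([
  [[0, 0, 0, 0, 0, 2.5], [0, 0, 0, 0, 0, 2.5], [0, 0, 0, 0, 0, 2.5], [0, 0, 0, 0, 0, 0], [0, 0, 0, 0, 0, 0]],
])

```text
time: 8.83
ee_pos: [0.5792, 0.0963, 0.107]
ee_rot: [-0.468, 0.884, -0.0, 0.0]
ft_force: [1.1, 0.0, 6.1]
opening: 0.532
```

```bash
python3 st.py
```

```text
t 8.8333 pos [0.5792 0.0963 0.107 ] yaw cw -145.78 F tool [-0.61 -0.89 -6.12] T tool [ 0.442 -0.065 -0.019] q7 2.134 tau7 -0.1181 open 0.532
```

Request:
move_arm([
  [[0, 0, 0, 0, 0, 2.5], [0, 0, 0, 0, 0, 2.5], [0, 0, 0, 0, 0, 2.5], [0, 0, 0, 0, 0, 0], [0, 0, 0, 0, 0, 0]],
])

```text
time: 9.25
ee_pos: [0.5792, 0.0962, 0.107]
ee_rot: [-0.409, 0.913, -0.0, 0.0]
ft_force: [1.3, -0.6, 6.0]
opening: 0.533
```

```bash
python3 st.py
```

```text
t 9.25 pos [0.5792 0.0962 0.107 ] yaw cw -138.29 F tool [-0.36 -1.36 -6.01] T tool [ 0.421 -0.069 -0.029] q7 2.027 tau7 -0.1414 open 0.533
```

Single torque readings are noisy, around 0.03, so I'll average several per stop (each capture brings a new reading). Then I turn in small steps.

```bash
cat > tq.py <<'E'
from h import *
T=[];J=[];F=[]
for i in range(5):
    if i: eyes.capture("side")
    s=r.state();T.append(s["ft_torque"][2]);J.append(s["joint_torque"][6]);F.append(s["ft_force"])
Q=R.from_quat(s["ee_rot"]).as_matrix();y=np.degrees(np.arctan2(-Q[1,1],Q[0,1]))
print("t %.2f turned %.2f Tz %.3f±%.3f tau7 %.3f±%.3f open %.3f"%(s["time"],y+175.71,np.mean(T),np.std(T),np.mean(J),np.std(J),s["opening"]),np.mean(F,0).round(1))
E
python3 tq.py
```

```text
t 9.45 turned 37.41 Tz 0.015±0.019 tau7 -0.048±0.048 open 0.534 [ 1.5 -1.   5.7]
```

Request:
move_arm([
  [[0, 0, 0, 0, 0, 2], [0, 0, 0, 0, 0, 2], [0, 0, 0, 0, 0, 1.5], [0, 0, 0, 0, 0, 0]],
])

```text
time: 9.78
ee_pos: [0.5793, 0.0962, 0.107]
ee_rot: [-0.364, 0.931, -0.0, 0.0]
ft_force: [1.9, -1.2, 5.2]
opening: 0.536
```

```bash
python3 tq.py
```

```text
t 9.98 turned 42.91 Tz -0.003±0.017 tau7 -0.128±0.146 open 0.534 [ 1.3 -0.8  5.6]
```

Request:
move_arm([
  [[0, 0, 0, 0, 0, 2], [0, 0, 0, 0, 0, 2], [0, 0, 0, 0, 0, 0]],
])

```text
time: 10.23
ee_pos: [0.5793, 0.0962, 0.107]
ee_rot: [-0.331, 0.944, -0.0, 0.0]
ft_force: [1.7, -0.5, 5.5]
opening: 0.536
```

```bash
python3 tq.py
```

```text
t 10.43 turned 46.92 Tz -0.022±0.007 tau7 -0.141±0.179 open 0.536 [ 1.6 -0.9  5.7]
```

Request:
move_arm([
  [[0, 0, 0, 0, 0, 2], [0, 0, 0, 0, 0, 2], [0, 0, 0, 0, 0, 0]],
])

```text
time: 10.68
ee_pos: [0.5793, 0.0961, 0.1071]
ee_rot: [-0.298, 0.955, -0.0, 0.0]
ft_force: [2.8, -0.8, 4.8]
opening: 0.531
```

```bash
python3 tq.py
```

```text
t 10.88 turned 50.92 Tz -0.046±0.012 tau7 -0.129±0.179 open 0.535 [ 1.9 -0.6  5.5]
```

Request:
move_arm([
  [[0, 0, 0, 0, 0, 2], [0, 0, 0, 0, 0, 2], [0, 0, 0, 0, 0, 0]],
])

```text
time: 11.13
ee_pos: [0.5793, 0.0961, 0.107]
ee_rot: [-0.264, 0.964, -0.0, 0.0]
ft_force: [1.4, -1.6, 5.3]
opening: 0.534
```

```bash
python3 tq.py
```

```text
t 11.33 turned 54.92 Tz -0.031±0.019 tau7 -0.130±0.180 open 0.530 [ 1.9 -1.1  5.4]
```

Request:
move_arm([
  [[0, 0, 0, 0, 0, 2], [0, 0, 0, 0, 0, 2], [0, 0, 0, 0, 0, 0]],
])

```text
time: 11.58
ee_pos: [0.5793, 0.0961, 0.107]
ee_rot: [-0.231, 0.973, -0.0, 0.0]
ft_force: [1.7, -0.6, 6.3]
opening: 0.533
```

```bash
python3 tq.py
```

```text
t 11.78 turned 58.92 Tz -0.022±0.020 tau7 -0.145±0.180 open 0.534 [ 1.8 -1.3  5.5]
```

Request:
move_arm([
  [[0, 0, 0, 0, 0, 2], [0, 0, 0, 0, 0, 2], [0, 0, 0, 0, 0, 0]],
])

```text
time: 12.03
ee_pos: [0.5793, 0.096, 0.107]
ee_rot: [-0.197, 0.98, -0.0, 0.0]
ft_force: [2.0, -2.0, 5.7]
opening: 0.533
```

```bash
python3 tq.py
```

```text
t 12.23 turned 62.92 Tz 0.002±0.024 tau7 -0.162±0.180 open 0.535 [ 1.6 -1.5  5.3]
```

Request:
move_arm([
  [[0, 0, 0, 0, 0, 2], [0, 0, 0, 0, 0, 2], [0, 0, 0, 0, 0, 0]],
])

```text
time: 12.48
ee_pos: [0.5794, 0.0959, 0.1071]
ee_rot: [-0.162, 0.987, -0.0, 0.0]
ft_force: [1.8, -1.5, 5.0]
opening: 0.532
```

```bash
python3 tq.py
```

```text
t 12.68 turned 66.93 Tz 0.013±0.039 tau7 -0.172±0.179 open 0.535 [ 1.9 -1.6  4.8]
```

Request:
move_arm([
  [[0, 0, 0, 0, 0, 2], [0, 0, 0, 0, 0, 2], [0, 0, 0, 0, 0, 0]],
])

```text
time: 12.93
ee_pos: [0.5794, 0.0959, 0.107]
ee_rot: [-0.128, 0.992, -0.0, 0.0]
ft_force: [1.6, -1.6, 5.3]
opening: 0.532
```

```bash
python3 tq.py
```

```text
t 13.13 turned 70.92 Tz 0.007±0.026 tau7 -0.167±0.179 open 0.533 [ 2.  -1.3  5.3]
```

Request:
move_arm([
  [[0, 0, 0, 0, 0, 2], [0, 0, 0, 0, 0, 2], [0, 0, 0, 0, 0, 0]],
])

```text
time: 13.38
ee_pos: [0.5794, 0.0959, 0.107]
ee_rot: [-0.093, 0.996, -0.0, 0.0]
ft_force: [2.1, -1.2, 5.3]
opening: 0.534
```

```bash
python3 tq.py
```

```text
t 13.58 turned 74.93 Tz -0.016±0.035 tau7 -0.150±0.179 open 0.533 [ 2.  -1.5  5.9]
```

Request:
move_arm([
  [[0, 0, 0, 0, 0, 2], [0, 0, 0, 0, 0, 2], [0, 0, 0, 0, 0, 0]],
])

```text
time: 13.83
ee_pos: [0.5794, 0.0959, 0.107]
ee_rot: [-0.058, 0.998, -0.0, 0.0]
ft_force: [2.7, -1.3, 5.3]
opening: 0.532
```

```bash
python3 tq.py
```

```text
t 14.03 turned 78.94 Tz -0.024±0.024 tau7 -0.133±0.179 open 0.529 [ 2.  -1.5  5.4]
```

Request:
move_arm([
  [[0, 0, 0, 0, 0, 2], [0, 0, 0, 0, 0, 2], [0, 0, 0, 0, 0, 0]],
])

```text
time: 14.28
ee_pos: [0.5794, 0.0958, 0.107]
ee_rot: [-0.023, 1.0, -0.0, 0.0]
ft_force: [2.6, -1.3, 4.9]
opening: 0.534
```

```bash
python3 tq.py
```

```text
t 14.48 turned 82.94 Tz -0.039±0.028 tau7 -0.127±0.179 open 0.537 [ 2.  -1.9  5.3]
```

Request:
move_arm([
  [[0, 0, 0, 0, 0, 2], [0, 0, 0, 0, 0, 2], [0, 0, 0, 0, 0, 0]],
])

```text
time: 14.73
ee_pos: [0.5794, 0.0958, 0.107]
ee_rot: [0.012, 1.0, -0.0, 0.0]
ft_force: [2.2, -1.7, 6.2]
opening: 0.532
```

```bash
python3 tq.py
```

```text
t 14.93 turned 86.94 Tz -0.004±0.045 tau7 -0.136±0.179 open 0.534 [ 2.3 -1.8  5.2]
```

Request:
move_arm([
  [[0, 0, 0, 0, 0, 2], [0, 0, 0, 0, 0, 2], [0, 0, 0, 0, 0, 0]],
])

```text
time: 15.18
ee_pos: [0.5794, 0.0957, 0.1071]
ee_rot: [0.047, 0.999, -0.0, 0.0]
ft_force: [1.4, -1.8, 4.8]
opening: 0.533
```

```bash
sed -i 's/range(5)/range(7)/' tq.py; python3 tq.py
```

```text
t 15.48 turned 90.94 Tz 0.005±0.012 tau7 -0.108±0.167 open 0.534 [ 2.  -2.   5.4]
```

Request:
move_arm([
  [[0, 0, 0, 0, 0, 2], [0, 0, 0, 0, 0, 2], [0, 0, 0, 0, 0, 0]],
])

```text
time: 15.73
ee_pos: [0.5794, 0.0957, 0.107]
ee_rot: [0.082, 0.997, -0.0, 0.0]
ft_force: [1.4, -2.0, 5.8]
opening: 0.534
```

```bash
python3 tq.py
```

```text
t 16.03 turned 94.94 Tz 0.024±0.030 tau7 -0.123±0.167 open 0.534 [ 2.  -2.   5.4]
```

Request:
move_arm([
  [[0, 0, 0, 0, 0, 2], [0, 0, 0, 0, 0, 1], [0, 0, 0, 0, 0, 0]],
])

```text
time: 16.28
ee_pos: [0.5794, 0.0957, 0.107]
ee_rot: [0.107, 0.994, -0.0, 0.0]
ft_force: [1.6, -2.2, 5.2]
opening: 0.535
```

```bash
python3 tq.py
```

```text
t 16.58 turned 97.94 Tz 0.015±0.025 tau7 -0.079±0.098 open 0.532 [ 2.2 -1.8  5.7]
```

Request:
move_arm([
  [[0, 0, 0, 0, 0, 2], [0, 0, 0, 0, 0, 2], [0, 0, 0, 0, 0, 0]],
])

```text
time: 16.83
ee_pos: [0.5794, 0.0956, 0.107]
ee_rot: [0.142, 0.99, -0.0, 0.0]
ft_force: [2.4, -1.8, 5.9]
opening: 0.534
```

```bash
python3 tq.py
```

```text
t 17.13 turned 101.94 Tz 0.010±0.036 tau7 -0.118±0.166 open 0.532 [ 2.  -2.2  5.7]
```

Request:
move_arm([
  [[0, 0, 0, 0, 0, 2], [0, 0, 0, 0, 0, 2], [0, 0, 0, 0, 0, 0]],
])

```text
time: 17.38
ee_pos: [0.5794, 0.0956, 0.1071]
ee_rot: [0.177, 0.984, -0.0, 0.0]
ft_force: [1.9, -2.0, 6.1]
opening: 0.538
```

```bash
python3 tq.py
```

```text
t 17.68 turned 105.95 Tz -0.032±0.025 tau7 -0.100±0.166 open 0.532 [ 1.9 -2.3  5.8]
```

Request:
move_arm([
  [[0, 0, 0, 0, 0, 2], [0, 0, 0, 0, 0, 2], [0, 0, 0, 0, 0, 0]],
])

```text
time: 17.93
ee_pos: [0.5793, 0.0955, 0.107]
ee_rot: [0.211, 0.977, -0.0, 0.0]
ft_force: [1.8, -3.1, 6.5]
opening: 0.532
```

```bash
python3 tq.py
```

```text
t 18.23 turned 109.95 Tz -0.034±0.032 tau7 -0.085±0.166 open 0.537 [ 1.8 -2.5  5.6]
```

Request:
move_arm([
  [[0, 0, 0, 0, 0, 2], [0, 0, 0, 0, 0, 2], [0, 0, 0, 0, 0, 0]],
])

```text
time: 18.48
ee_pos: [0.5793, 0.0955, 0.107]
ee_rot: [0.245, 0.97, -0.0, 0.0]
ft_force: [2.1, -2.3, 6.4]
opening: 0.53
```

```bash
python3 tq.py
```

```text
t 18.78 turned 113.95 Tz -0.022±0.019 tau7 -0.082±0.166 open 0.535 [ 2.  -2.4  5.8]
```

Request:
move_arm([
  [[0, 0, 0, 0, 0, 2], [0, 0, 0, 0, 0, 2], [0, 0, 0, 0, 0, 0]],
])

```text
time: 19.03
ee_pos: [0.5793, 0.0954, 0.107]
ee_rot: [0.279, 0.96, -0.0, 0.0]
ft_force: [2.0, -2.9, 6.2]
opening: 0.537
```

```bash
python3 tq.py
```

```text
t 19.33 turned 117.96 Tz -0.020±0.030 tau7 -0.094±0.166 open 0.539 [ 2.1 -2.4  5.9]
```

Request:
move_arm([
  [[0, 0, 0, 0, 0, 2], [0, 0, 0, 0, 0, 2], [0, 0, 0, 0, 0, 0]],
])

```text
time: 19.58
ee_pos: [0.5792, 0.0955, 0.107]
ee_rot: [0.312, 0.95, -0.0, 0.0]
ft_force: [1.2, -2.8, 6.1]
opening: 0.533
```

```bash
python3 tq.py
```

```text
t 19.88 turned 121.95 Tz -0.012±0.040 tau7 -0.112±0.166 open 0.532 [ 2.  -2.5  6. ]
```

Request:
move_arm([
  [[0, 0, 0, 0, 0, 2], [0, 0, 0, 0, 0, 2], [0, 0, 0, 0, 0, 0]],
])

```text
time: 20.13
ee_pos: [0.5792, 0.0954, 0.107]
ee_rot: [0.345, 0.939, -0.0, 0.0]
ft_force: [1.6, -3.1, 5.9]
opening: 0.536
```

```bash
python3 tq.py
```

```text
t 20.43 turned 125.95 Tz 0.026±0.022 tau7 -0.125±0.166 open 0.532 [ 1.7 -2.9  6.1]
```

Request:
move_arm([
  [[0, 0, 0, 0, 0, 2], [0, 0, 0, 0, 0, 1], [0, 0, 0, 0, 0, 0]],
])

```text
time: 20.68
ee_pos: [0.5792, 0.0954, 0.107]
ee_rot: [0.369, 0.929, -0.0, 0.0]
ft_force: [1.7, -2.2, 6.6]
opening: 0.536
```

```bash
python3 tq.py
```

```text
t 20.98 turned 128.95 Tz -0.006±0.037 tau7 -0.077±0.098 open 0.532 [ 1.4 -2.8  6.1]
```

Request:
move_arm([
  [[0, 0, 0, 0, 0, 2], [0, 0, 0, 0, 0, 2], [0, 0, 0, 0, 0, 0]],
])

```text
time: 21.23
ee_pos: [0.5792, 0.0954, 0.107]
ee_rot: [0.402, 0.916, -0.0, 0.0]
ft_force: [1.6, -2.7, 5.0]
opening: 0.533
```

```bash
python3 tq.py; python3 -c "
from h import *
cv2.imwrite('pics/w3.png',eyes.capture('wrist')[:,:,::-1])"
```

```text
t 21.53 turned 132.96 Tz 0.020±0.030 tau7 -0.113±0.165 open 0.534 [ 1.3 -3.   6.1]
```

View pics/w3.png

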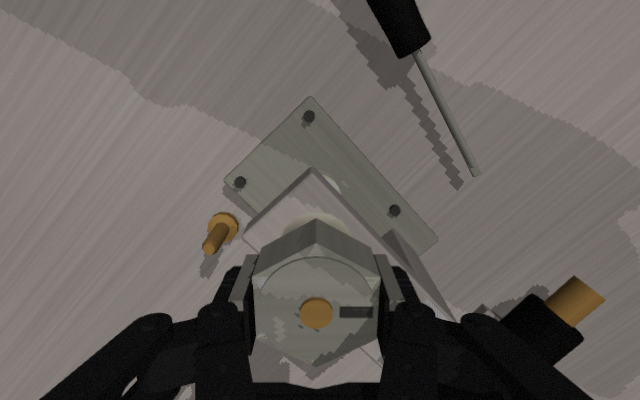

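The ring has turned with the jaws: the pointer bar is still at the tool's right, (355,312). The grip is square and the bystanders are untouched. Continuing.

Request:
move_arm([
  [[0, 0, 0, 0, 0, 2], [0, 0, 0, 0, 0, 1], [0, 0, 0, 0, 0, 0]],
])

```text
time: 21.83
ee_pos: [0.5792, 0.0953, 0.107]
ee_rot: [0.425, 0.905, -0.0, 0.0]
ft_force: [2.0, -3.4, 6.4]
opening: 0.537
```

```bash
python3 tq.py
```

```text
t 22.13 turned 135.96 Tz 0.011±0.034 tau7 -0.087±0.099 open 0.530 [ 1.6 -2.8  6.2]
```

Request:
move_arm([
  [[0, 0, 0, 0, 0, 2], [0, 0, 0, 0, 0, 0]],
])

```text
time: 22.3
ee_pos: [0.5791, 0.0954, 0.107]
ee_rot: [0.441, 0.897, -0.0, 0.0]
ft_force: [0.7, -2.5, 6.8]
opening: 0.537
```

```bash
python3 tq.py
```

```text
t 22.60 turned 137.95 Tz 0.072±0.031 tau7 -0.181±0.138 open 0.532 [ 1.2 -2.8  6.4]
```

Tz has risen to +0.07 where the clicks alone gave about −0.03 (at 78° and 108°). That is about 0.10 N m of excess, so touch came near 135°. One more degree to confirm.

Request:
move_arm([
  [[0, 0, 0, 0, 0, 1], [0, 0, 0, 0, 0, 0]],
])

```text
time: 22.77
ee_pos: [0.5791, 0.0953, 0.107]
ee_rot: [0.448, 0.894, -0.0, 0.0]
ft_force: [1.6, -2.6, 6.7]
opening: 0.534
```

```bash
python3 tq.py
```

```text
t 23.07 turned 138.94 Tz 0.095±0.021 tau7 -0.165±0.068 open 0.536 [ 1.1 -2.8  6.3]
```

The slope is confirmed at about 0.03 N m per degree, with touch at about 135°. A quarter turn back from 135° is 45°, which lies midway between the clicks at 30° and 60°. The 60° click leaves a gap of about 2.1 mm, nearer the middle of the window, so I back off 79° to it and open.

Request:
move_arm([
  [[0, 0, 0, 0, 0, -3], [0, 0, 0, 0, 0, -5], [0, 0, 0, 0, 0, -5], [0, 0, 0, 0, 0, -5], [0, 0, 0, 0, 0, -5], [0, 0, 0, 0, 0, -5], [0, 0, 0, 0, 0, -5], [0, 0, 0, 0, 0, -5], [0, 0, 0, 0, 0, -5], [0, 0, 0, 0, 0, -5], [0, 0, 0, 0, 0, -5], [0, 0, 0, 0, 0, -5]],
])

```text
time: 24.07
ee_pos: [0.5794, 0.0958, 0.1071]
ee_rot: [-0.044, 0.999, -0.0, 0.0]
ft_force: [2.4, -1.7, 4.6]
opening: 0.533
```

Request:
move_arm([
  [[0, 0, 0, 0, 0, -5], [0, 0, 0, 0, 0, -5], [0, 0, 0, 0, 0, -5], [0, 0, 0, 0, 0, -4], [0, 0, 0, 0, 0, -2], [0, 0, 0, 0, 0, 0], [0, 0, 0, 0, 0, 0], [0, 0, 0, 0, 0, 0]],
])

```text
time: 24.73
ee_pos: [0.5793, 0.0961, 0.107]
ee_rot: [-0.223, 0.975, -0.0, 0.0]
ft_force: [2.0, -1.0, 6.3]
opening: 0.533
```

```bash
python3 tq.py
```

```text
t 25.03 turned 59.92 Tz 0.001±0.030 tau7 -0.004±0.002 open 0.534 [ 2.  -1.1  5.1]
```

Now release, then rise straight up with the fingers open.

Request:
move_arm([
  [[0, 0, 0, 0, 0, 0], [0, 0, 0, 0, 0, 0], [0, 0, 0, 0, 0, 0], [0, 0, 0, 0, 0, 0], [0, 0, 0, 0, 0, 0], [0, 0, 0, 0, 0, 0], [0, 0, 0, 0, 0, 0], [0, 0, 0, 0, 0, 0]],
], gripper=-1)

```text
time: 25.7
ee_pos: [0.5789, 0.0963, 0.1066]
ee_rot: [-0.222, 0.975, 0.0, -0.0]
ft_force: [0.1, -1.0, -1.8]
opening: 1.006
```

Request:
move_arm([
  [[0, 0, -1, 0, 0, 0], [0, 0, -2, 0, 0, 0], [0, 0, -2, 0, 0, 0], [0, 0, -2, 0, 0, 0], [0, 0, -2, 0, 0, 0], [0, 0, -2, 0, 0, 0], [0, 0, -2, 0, 0, 0], [0, 0, -2, 0, 0, 0], [0, 0, 0, 0, 0, 0], [0, 0, 0, 0, 0, 0], [0, 0, 0, 0, 0, 0]],
])

```text
time: 26.62
ee_pos: [0.5786, 0.0962, 0.2566]
ee_rot: [-0.222, 0.975, -0.0, -0.0]
ft_force: [-0.2, 0.7, 0.6]
opening: 0.997
```

```bash
python3 st.py; python3 -c "
from h import *
cv2.imwrite('pics/w4.png',eyes.capture('wrist')[:,:,::-1])"
```

```text
t 26.6167 pos [0.5786 0.0962 0.2566] yaw cw -115.71 F tool [-0.07  0.7  -0.61] T tool [-0.022 -0.006 -0.027] q7 1.74 tau7 0.004 open 0.997
```

View pics/w4.png

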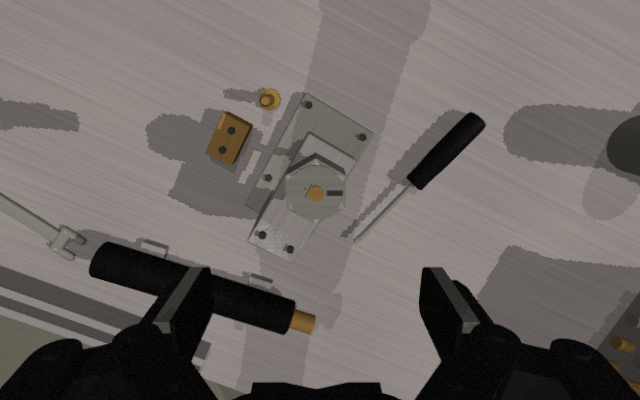

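The ring, at (315,192), is free. Its pointer is still square to the tool at (335,193), so it has settled at the 60° click. The gripper is clear and the bystanders are in place. Handing in.

```bash
python3 -c "
from plant import workorder
print(workorder.hand_in())"
```

```text
the job is handed in; nothing more can be done
None
```

The spark gap is set to an estimated 2.1 mm, the ring is released, and the job is handed in; hand-in gave no verdict.

- **Touch:** I turned the ring clockwise in small steps, averaging the wrist torque at each stop. Past about 135° it rose about 0.03 N m per degree. It read 0.095 N m at the furthest point, 139°, which is well under the 0.28 N m limit.
- **Back-off:** A quarter turn back from touch would have ended midway between two clicks. I stopped at the 60° click instead, about 75° (2.5 clicks) before touch, which puts the gap inside the 1.5–3.25 mm window. That gap is worked out from the angles; I did not measure it directly.
- **Last checks:** The torque at 60° was about zero before I let go. The final wrist picture shows the ring's pointer still square to the tool, the gripper open and 15 cm higher, and the bystanders in view where they were. The can and the tray were not checked in a last picture. The clock stood at about 27 s.
- **Disagreement:** The gripper shut on nothing at the height the stated fingertip position called for. The pictures showed the tips about 3–4 cm higher than stated, so I lowered the tool by what they showed before gripping.

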